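# Clamp a block in the quick-set holding fixture

### The arm

A 6-joint arm with a two-finger parallel gripper is mounted at the origin on the work surface. World frame = base frame: x ahead of the robot, y to its left, z up, the work surface at z = 0. Lengths are in m, angles in degrees, forces in N, time in s.
With the tool pointing down it reaches from about 0.275 to 0.825 m from the base axis. Payload 5.2 kg.
Tool frame: the origin (TCP) lies on the centre line of the jaws, within the pads' length; the fingertips stand 8 mm ahead of it and the grasp point (between the pads) lies 11 mm behind it; z points along the fingers, y is the line along which they close (so a half turn about z gives the same grasp; the last joint's range is limited). The gripper opens to 93 mm and grips with 3 to 60 N. Pads are 15 mm wide; open, the fingers measure 128 mm over their backs; the gripper's body (75 mm by 188 mm) begins 65 mm behind the grasp point.
Start: joints at [63.495, 14.817, 87.949, -0, 77.235, -11.62], TCP at [0.141, 0.532, 0.227] pointing down, gripper open.
Joint ranges: [-179.93, 179.93], [-52.35, 119.4], [10.71, 147.94], [-69.91, 249.91], [12.55, 155.21], [-178.61, 178.61]. Speed limits (degrees/s): [147.25, 147.25, 180, 180, 180, 180].

### API

Orientations are given as [roll, pitch, yaw] about the fixed x, y, z axes, in that order (R = Rz(yaw) Ry(pitch) Rx(roll)).
In Python, from bench import arm gives the robot as it stands. The module is installed in compiled form; this text tells all that it offers.
- The arm moves only by the tool play_rows, never from a script. Its argument "rows" is a list of rows, each an object with "dp": the shift along the tool's x, y, z each as a share of 0.1 m, from -1 to 1, a list of three; "yaw": the turn about the tool's z as a share of pi/2 rad, from -1 to 1. In form: [{"dp": [dx, dy, dz], "yaw": yaw}, ...]. A call has exactly 10 rows; each row is the pose to reach, as a shift and turn from the pose commanded when the call began, along the tool's axes at that moment; what a row does not reach only later rows make up. A row lasts 1/8 s, in which the tool goes at most 62.5 mm and 10.7 degrees, less where a joint would pass 70% of its speed; a pose out of reach is approached as far as the arm can. A call with a number of a shift or a turn outside -1 to 1 is refused whole. A call with a gripper value outside its range is refused whole. "claw" is the opening, from 0 (shut) to 1 (fully open), set as the call begins (left out, the last holds). The fingers move at their own pace and stop on an object; "newtons" is the grip in N (left out, the last holds). Time passes only in rows, so rows that repeat a pose let the fingers close, or fill a call up. It gives the time, the measured TCP pose, the force, the opening and the grip force at its end, in the units of the state.
- arm.get_state(): the state, without advancing time (a new reading comes with each control period).
- arm.get_image(name): name is "scene" or "top" or "wrist"; returns (picture, depth): 420x560x3 uint8, blue, green, red; 420x560 float32, m along the optical axis (not along the pixel's ray), 0 where there is no reading.
- arm.get_calibration(name): a dict with "K" (3x3 intrinsics, pixels), "dist_coeffs" ([k1, k2, p1, p2, k3] as OpenCV has them; the pictures are not rectified), "camera_from_world" (4x4, takes a point from world to camera coordinates); the wrist camera has in their place "T_tool_cam" (4x4, takes a point from camera to tool coordinates, whose origin is the TCP and whose axes are the flange's). Camera axes: x right, y up, looking along -z (the intrinsics and any distortion apply to the point x, -y, -z); pixel columns grow to the right and rows downward; lengths in m; the calibration is good to about 2 mm. A picture is of the moment at which its call begins: read the wrist's pose just before it. get_calibration takes no time and is no camera call.
- arm.hand_in(): hands the job in; it is judged then, once.
The state is a dict: "t": time; "joints": joint angles; "qd": joint speeds; "joint_efforts": joint torques, N m; "tcp_pos": TCP position; "eef_rot": TCP orientation; "force": force on the tool from outside, world axes, zero at the start; "ft_torque": the same for the moment, N m; "width": opening from 0.0 (shut) to 1.0 (fully open); "gripper_force": force on a finger pad.
Only numpy, scipy, OpenCV 4.12 (cv2) and the standard library are available. Lean on these libraries where they do the work, as an engineer would, in place of code of your own. Each camera call takes 0.05 s, during which the arm holds its last target. There are 200 camera calls.

### The job

In the holding fixture on the bench, lift the release bar and, keeping it up, slide the carriage along so that its jaw pushes the aluminium block up against the sprung pad and presses on it with about 12 N. Then let the bar down and let go, so that the pawl drops fully into the nearest notch and the block stays clamped at about that pressure (a notch step is about 7 N). Ease it along: never press the jaw or force the pawl against the teeth hard (20 N or more), and leave the other things on the bench alone.

Things in the scene. Friction and masses are not known exactly. Their poses are not given: they have to be found in the camera images.
- fixture: Holding fixture fixed on the bench: dark steel plate 420 x 150 x 16 mm (x -200 to +220, y +-75). Origin on the bench under it; x along the slide towards the sprung pad, z up. Guides at y = +-24 mm (10 wide, 12 high) keep the block in line. Toothed rack along y = -62 mm: floor at height 24, square teeth to height 34 mm.
- carriage (a joint): Slide of the blue carriage (76 x 98 mm, top 62 mm high) along fixture x, m, 0 to 0.19, growing towards the pad; friction 2 N plus 25 N per m/s. Starts parked in the toothless part of the rack (under 0.05), pawl down. Pawl mid-notch at 0.062, 0.074 ... 0.182 (every 12 mm); teeth 4 mm, gaps 8 mm, pawl 5 mm thick: 1.5 mm play either way when locked.
- release_bar (a joint): Lift of the release bar, m: 0 fully down (pawl in a notch or in the parking gap), 0.018 the upper stop. The pawl clears the teeth above 0.008; let down on a tooth it stays at about 0.008. A spring and the weight pull it down with about 7 N at 0, 9.5 N at the top.
- bar_center (a point): Centre of the release bar: level steel bar across the carriage, 14 mm thick along the slide, 16 mm high, 120 mm long along fixture y, at fixture x = -140 mm + carriage joint, y = 0, height 100 mm when down. 10 mm guide rods 36 mm either side of its centre carry it (collars at the carriage to height 68); between them it is free below down to the carriage. The carriage is moved by this bar.
- pawl: Dark upright steel blade 5 x 12 x 66 mm fixed to the release bar at the fixture's -y end; it drops between the teeth of the rack. Origin at the bar's centre.
- jaw: Steel jaw fixed to the front of the carriage, 70 mm wide, face 50 mm ahead (+x) of the bar's centre, top at height 64 mm. Origin on the bench under the bar's centre; moves with the carriage. It faces the sprung pad, a steel plate on a blue post past the block, whose place is not measured: its face rests 65 to 130 mm along fixture x. It yields at 3 N, then 0.6 N more per mm, up to 25 mm.
- block_center (a point): Centre of the loose aluminium block, 60 mm long along the slide, 34 wide, 30 high, about 0.17 kg, two drilled holes in its top. It lies on the plate between the guides, between jaw and pad (centre at height 31 mm), with a gap to both. Pushing it alone takes 1 to 2 N.
- screwdriver: Bystander: a screwdriver lying on the bench.
- spray_can: Bystander: a small grey can, 52 mm across, 120 mm high, standing.
- steel_collar: Bystander: a steel collar 70 mm across, 25 mm high, lying flat.
Mind the look-alikes: they are no part of the job. Of the things shaped like the part that bears block_center, the aluminium one is meant.

How it is judged:
By the outcome, as a careful person would: the job done as asked, in the order asked, and still so for the second after the job is handed in, with the robot touching nothing.
It also fails if it takes over 61 s, if anything falls off the work surface, if the arm or the gripper's body presses on something with over 40 N, if the wrist force passes 120 N, or if a joint passes its speed limit or range.

## Working session

There is one attempt and no reset: what is moved stays moved. The work goes in short steps, Python scripts to look and compute and a tool call to move; the robot and the scene stay as the last step left them, time stands still between calls to the robot, and variables do not carry over. Pictures are saved under pics/ and viewed, at most 12 in all, crops included, and the job is handed in when it is done.

Besides the shell and the picture viewer there is one more tool, called after ">>>" as a command line: name --argument value ..., lists and objects as JSON in quotes. play_rows: Moves the arm, as the interface text tells. Its arguments: {"type":"object","properties":{"rows":{"type":"array","items":{"type":"object","properties":{"dp":{"type":"array","items":{"type":"number","minimum":-1,"maximum":1}},"yaw":{"type":"number","minimum":-1,"maximum":1}}}},"claw":{"type":"number"},"newtons":{"type":"number"}},"required":["rows"]}

```bash
mkdir -p pics
cat > h.py <<'E'
import numpy as np, cv2
from scipy.spatial.transform import Rotation as R
from bench import arm
def tool():
    s=arm.get_state(); T=np.eye(4); T[:3,:3]=R.from_euler('xyz',s['eef_rot'],degrees=True).as_matrix(); T[:3,3]=s['tcp_pos']; return T
def cam(name):
    c=arm.get_calibration(name)
    W=tool()@np.array(c['T_tool_cam']) if name=='wrist' else np.linalg.inv(np.array(c['camera_from_world']))
    im,d=arm.get_image(name)
    return im,d,np.array(c['K'],float),np.array(c['dist_coeffs'],float),W
def ray(px,K,D,W):
    u=cv2.undistortPoints(np.array(px,float).reshape(-1,1,2),K,D).reshape(-1,2)
    d=np.c_[u[:,0],-u[:,1],-np.ones(len(u))]
    return d@W[:3,:3].T
def onz(px,z,K,D,W):
    d=ray(px,K,D,W); o=W[:3,3]; return o+d*((z-o[2])/d[:,2])[:,None]
def dep(px,d,K,D,W):
    r=ray(px,K,D,W); return np.array([W[:3,3]+q*d[int(p[1]),int(p[0])] for p,q in zip(px,r)])
E
python3 - <<'E'
from h import *
s=arm.get_state(); print(s)
for n in('scene','top'):
    im,d,K,D,W=cam(n); cv2.imwrite(f'pics/{n}0.png',im); np.savez(f'{n}0.npz',im=im,d=d,K=K,D=D,W=W); print(n,W.round(3).tolist(),K.tolist())
E
```

```text
{'t': 0.0, 'joints': array([ 6.34951200e+01,  1.48567505e+01,  8.80084950e+01, -3.23806323e-04,
        7.72343955e+01, -1.16198270e+01]), 'qd': array([ 0.01295157, -0.06194814,  0.02191206,  0.06487089,  0.08953676,
        0.08870668]), 'joint_efforts': array([-1.34043712e-03, -4.37290978e+01, -2.84004307e+01,  7.17006717e-02,
        4.15506447e-02, -1.64237117e-04]), 'tcp_pos': array([0.1410329 , 0.53108143, 0.22585935]), 'eef_rot': array([-1.79902337e+02, -1.97601663e-02,  1.65115002e+02]), 'force': array([ 0.23602712, -0.55620647,  0.03203959]), 'ft_torque': array([ 0.03532813, -0.00045186,  0.00372353]), 'gripper_force': 0.0, 'width': 1.0022295063001971}
scene [[0.87, -0.398, 0.292, 0.893], [0.493, 0.713, -0.498, -0.536], [-0.01, 0.577, 0.817, 1.01], [0.0, 0.0, 0.0, 1.0]] [[500.90108684272, 0.0, 280.818986327839], [0.0, 500.90108684272, 217.80001519428427], [0.0, 0.0, 1.0]]
top [[-0.01, 0.974, -0.226, 0.334], [-1.0, -0.01, -0.002, 0.047], [-0.004, 0.226, 0.974, 1.121], [0.0, 0.0, 0.0, 1.0]] [[399.0858549426014, 0.0, 281.01398152640047], [0.0, 399.0858549426014, 210.90823894835077], [0.0, 0.0, 1.0]]
```

View pics/top0.png

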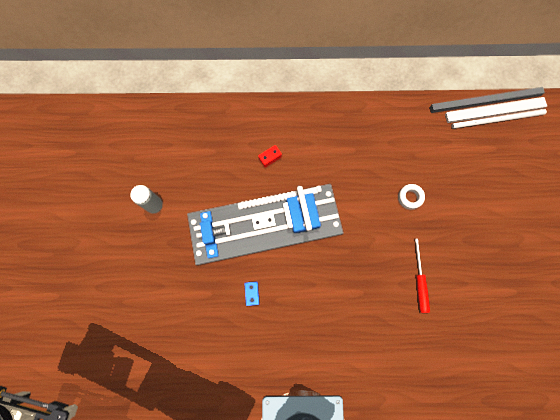

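View pics/scene0.png

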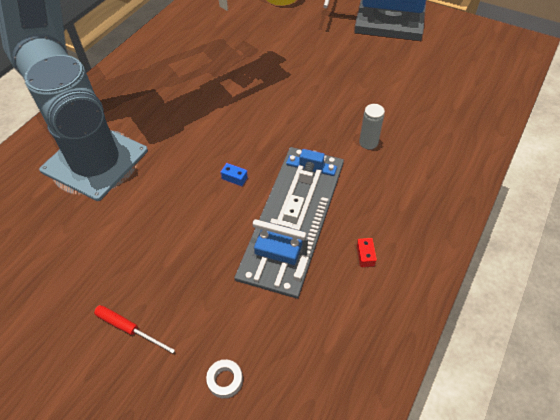

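The top view shows the fixture around (265,225). Its pad end is on the left at (207,230), the carriage is at (303,212), the aluminium block at (263,221) and the rack along the upper edge. The red and blue blocks are look-alikes, and the can, collar and screwdriver stand clear.

Run:
```python
from h import *
z=np.load('top0.npz'); im,d,K,D,W=[z[k] for k in('im','d','K','D','W')]
hsv=cv2.cvtColor(im,cv2.COLOR_BGR2HSV)
roi=np.zeros(im.shape[:2],np.uint8); roi[178:270,183:350]=1
# not wood
m=((~((hsv[...,1]>110)&((hsv[...,0]<20)|(hsv[...,0]>170))))&(roi>0)).astype(np.uint8)
m=cv2.morphologyEx(m,cv2.MORPH_OPEN,np.ones((5,5)))
c=max(cv2.findContours(m,0,2)[0],key=cv2.contourArea)
ap=cv2.minAreaRect(c); b=cv2.boxPoints(ap); print(b)
P=onz(b,0.016,K,D,W); print(P.round(4).tolist(), [np.linalg.norm(P[i]-P[i-1]).round(4) for i in range(4)])
# bar by depth: heights
v,u=np.mgrid[178:270,183:350]; px=np.c_[u.ravel(),v.ravel()]
Q=dep(px,d,K,D,W); np.save('Q.npy',Q)
h=Q[(Q[:,2]>.088)&(Q[:,2]<.12)]; print(len(h),h.mean(0))
r=cv2.minAreaRect((h[:,:2]*1000).astype(np.float32)); print(r)
ct=im[180:265,185:345]; cv2.imwrite('pics/c.png',cv2.resize(ct,None,fx=5,fy=5,interpolation=cv2.INTER_CUBIC))
```

```text
[[183.74405 211.09702]
 [331.50195 179.65915]
 [342.99612 233.68167]
 [195.23822 265.11954]]
[[0.592, 0.3255, 0.016], [0.6809, -0.0977, 0.016], [0.5224, -0.1239, 0.016], [0.4389, 0.2868, 0.016]] [np.float64(0.1579), np.float64(0.4325), np.float64(0.1607), np.float64(0.4191)]
256 [ 0.57687963 -0.01207841  0.10794861]
((581.5028686523438, -11.85328483581543), (126.51436614990234, 14.331503868103027), 11.380080223083496)
```

View pics/c.png

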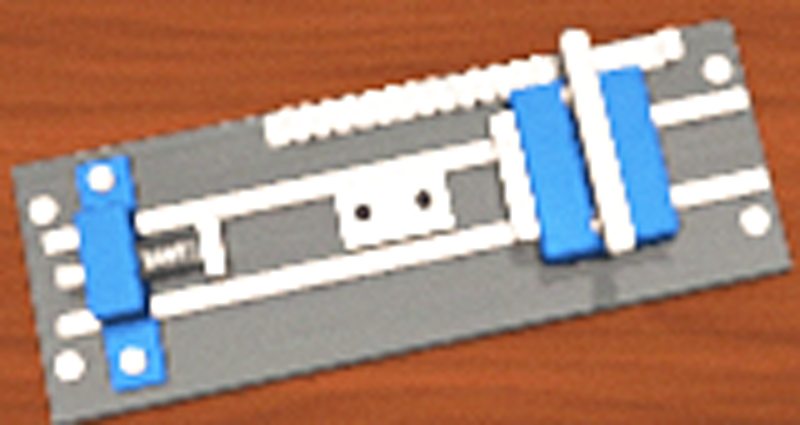

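The crop shows the plate corners at crop px (12,168), (728,22), (790,268) and (52,422). The bar runs from (575,35) to (622,248), the block spans 338-452, and the pad face is near (222,240).

Run:
```python
from h import *
z=np.load('top0.npz'); im,d,K,D,W=[z[k] for k in('im','d','K','D','W')]
f=lambda pts:np.array(pts,float)/5+[185,180]-0.4
P=onz(f([(12,168),(728,22),(790,268),(52,422)]),.016,K,D,W)[:,:2]
# fixture coords: order (220,-75),(-200,-75),(-200,75),(220,75)
M=np.array([(220,-75),(-200,-75),(-200,75),(220,75)])/1000
A=M-M.mean(0);B=P-P.mean(0)
th=np.arctan2((A[:,0]*B[:,1]-A[:,1]*B[:,0]).sum(),(A*B).sum()); Rm=np.array([[np.cos(th),-np.sin(th)],[np.sin(th),np.cos(th)]])
t=P.mean(0)-Rm@M.mean(0); print('yaw',np.degrees(th),'origin',t,'res',(P-(M@Rm.T+t)).round(4).tolist())
bar=onz(f([(575,35),(622,248)]),.108,K,D,W)[:,:2]; print('bar',bar,bar.mean(0), 'fix',((bar-t)@Rm).round(4).tolist())
bl=onz(f([(338,205),(452,195)]),.046,K,D,W)[:,:2]; print('block ends',((bl-t)@Rm).round(4).tolist())
pd=onz(f([(222,245)]),.05,K,D,W)[:,:2]; print('pad',((pd-t)@Rm).round(4).tolist())
Q=np.load('Q.npy');h=Q[(Q[:,2]>.098)&(Q[:,2]<.12)];print('depth bar fix',((h[:,:2]-t)@Rm).min(0),((h[:,:2]-t)@Rm).max(0))
print('expected bar at',Rm@[-.14,0]+t)
```

```text
yaw 101.30464208599756 origin [0.55681304 0.08700738] res [[-0.0014, -0.0015], [-0.0017, 0.0009], [0.0013, 0.001], [0.0018, -0.0004]]
bar [[ 0.63377514 -0.00073528]
 [ 0.51923879 -0.02265612]] [ 0.57650697 -0.0116957 ] fix [[-0.1011, -0.0583], [-0.1002, 0.0583]]
block ends [[0.0409, -0.0076], [-0.0216, -0.0001]]
pad [[0.1069, 0.0021]]
depth bar fix [-0.1089351  -0.06104791] [-0.09456155  0.05843052]
expected bar at [ 0.58425662 -0.05027644]
```

>>> play_rows --rows '[{"dp": [-0.1,-0.074,0],"yaw": 0},{"dp": [-0.2,-0.147,0],"yaw": 0},{"dp": [-0.3,-0.221,0],"yaw": 0},{"dp": [-0.4,-0.295,0],"yaw": 0},{"dp": [-0.5,-0.368,0],"yaw": 0},{"dp": [-0.6,-0.442,0],"yaw": 0},{"dp": [-0.7,-0.516,0],"yaw": 0},{"dp": [-0.8,-0.59,0],"yaw": 0},{"dp": [-0.9,-0.663,0],"yaw": 0},{"dp": [-1,-0.737,0],"yaw": 0}]' --claw 1 --newtons 40

```text
t: 1.35
tcp_pos: [0.2195, 0.434, 0.2267]
eef_rot: [180.0, 0.0, 165.1]
force: [0.1, 0.7, 0.7]
width: 0.995
gripper_force: 0.0
```

>>> play_rows --rows '[{"dp": [-0.1,-0.074,0],"yaw": 0},{"dp": [-0.2,-0.147,0],"yaw": 0},{"dp": [-0.3,-0.221,0],"yaw": 0},{"dp": [-0.4,-0.295,0],"yaw": 0},{"dp": [-0.5,-0.368,0],"yaw": 0},{"dp": [-0.6,-0.442,0],"yaw": 0},{"dp": [-0.7,-0.516,0],"yaw": 0},{"dp": [-0.8,-0.59,0],"yaw": 0},{"dp": [-0.9,-0.663,0],"yaw": 0},{"dp": [-1,-0.737,0],"yaw": 0}]'

```text
t: 2.6
tcp_pos: [0.2972, 0.3371, 0.2267]
eef_rot: [180.0, 0.0, 165.1]
force: [1.1, 0.1, -0.2]
width: 1.003
gripper_force: 0.0
```

>>> play_rows --rows '[{"dp": [-0.1,-0.074,0],"yaw": 0},{"dp": [-0.2,-0.147,0],"yaw": 0},{"dp": [-0.3,-0.221,0],"yaw": 0},{"dp": [-0.4,-0.295,0],"yaw": 0},{"dp": [-0.5,-0.368,0],"yaw": 0},{"dp": [-0.6,-0.442,0],"yaw": 0},{"dp": [-0.7,-0.516,0],"yaw": 0},{"dp": [-0.8,-0.59,0],"yaw": 0},{"dp": [-0.9,-0.663,0],"yaw": 0},{"dp": [-1,-0.737,0],"yaw": 0}]'

```text
t: 3.85
tcp_pos: [0.3749, 0.2402, 0.2266]
eef_rot: [180.0, -0.0, 165.1]
force: [-0.4, -1.1, -0.0]
width: 1.001
gripper_force: 0.0
```

>>> play_rows --rows '[{"dp": [-0.1,-0.074,0],"yaw": 0},{"dp": [-0.2,-0.147,0],"yaw": 0},{"dp": [-0.3,-0.221,0],"yaw": 0},{"dp": [-0.4,-0.295,0],"yaw": 0},{"dp": [-0.5,-0.368,0],"yaw": 0},{"dp": [-0.6,-0.442,0],"yaw": 0},{"dp": [-0.7,-0.516,0],"yaw": 0},{"dp": [-0.8,-0.59,0],"yaw": 0},{"dp": [-0.9,-0.663,0],"yaw": 0},{"dp": [-1,-0.737,0],"yaw": 0}]'

```text
t: 5.1
tcp_pos: [0.4526, 0.1432, 0.2267]
eef_rot: [180.0, 0.0, 165.1]
force: [-0.4, 0.5, 0.4]
width: 1.003
gripper_force: 0.0
```

>>> play_rows --rows '[{"dp": [-0.1,-0.074,0],"yaw": 0},{"dp": [-0.2,-0.147,0],"yaw": 0},{"dp": [-0.3,-0.221,0],"yaw": 0},{"dp": [-0.4,-0.295,0],"yaw": 0},{"dp": [-0.5,-0.368,0],"yaw": 0},{"dp": [-0.6,-0.442,0],"yaw": 0},{"dp": [-0.7,-0.516,0],"yaw": 0},{"dp": [-0.8,-0.59,0],"yaw": 0},{"dp": [-0.9,-0.663,0],"yaw": 0},{"dp": [-1,-0.737,0],"yaw": 0}]'

```text
t: 6.35
tcp_pos: [0.5303, 0.0463, 0.2266]
eef_rot: [180.0, -0.0, 165.1]
force: [-0.5, -0.2, -1.0]
width: 1.0
gripper_force: 0.0
```

>>> play_rows --rows '[{"dp": [-0.075,-0.055,0],"yaw": -0.036},{"dp": [-0.15,-0.11,0],"yaw": -0.072},{"dp": [-0.225,-0.165,0],"yaw": -0.108},{"dp": [-0.3,-0.22,0],"yaw": -0.144},{"dp": [-0.375,-0.275,0],"yaw": -0.18},{"dp": [-0.45,-0.33,0],"yaw": -0.216},{"dp": [-0.525,-0.385,0],"yaw": -0.252},{"dp": [-0.6,-0.44,0],"yaw": -0.289},{"dp": [-0.6,-0.44,0],"yaw": -0.289},{"dp": [-0.6,-0.44,0],"yaw": -0.289}]'

```text
t: 7.6
tcp_pos: [0.5764, -0.0109, 0.2265]
eef_rot: [180.0, -0.0, -168.9]
force: [-0.1, 0.3, -0.4]
width: 1.002
gripper_force: 0.0
```

Run:
```python
from h import *
s=arm.get_state(); print(s['t'],s['tcp_pos'],s['eef_rot'],s['force'],s['joints'])
im,d,K,D,W=cam('wrist'); np.savez('w1.npz',im=im,d=d,K=K,D=D,W=W); cv2.imwrite('pics/w1.png',im)
```

```text
7.6 [ 0.57635902 -0.01092572  0.2265176 ] [ 1.79982203e+02 -2.18865032e-02 -1.68945665e+02] [-0.10575852  0.30210455 -0.44768301] [-1.21724895e+01  1.75582689e+01  8.42141761e+01  7.88785385e-03
  7.82546862e+01 -1.13228429e+02]
```

View pics/w1.png

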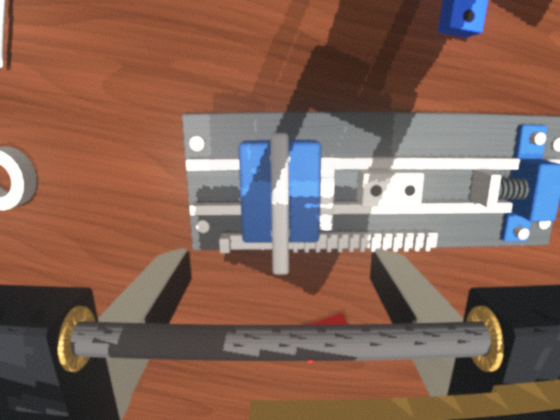

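The wrist view shows the bar upright in the picture, from (280,134) to (281,273), the block at columns 360-423 and the pad face near column 474. It is aligned with the fingers.

Run:
```python
from h import *
z=np.load('w1.npz'); im,d,K,D,W=[z[k] for k in('im','d','K','D','W')]
T=tool(); I=np.linalg.inv(T)
def tl(px,h):
    p=onz(px,h,K,D,W); return (np.c_[p,np.ones(len(p))]@I.T)[:,:3]*1000, p
for n,px,h in [('bar',[(280,135),(281,272)],.108),('barL/R',[(272,200),(288,200)],.108),('jaw',[(333,170),(333,208)],.064),('block',[(362,190),(423,190)],.046),('pad',[(474,172),(474,206)],.055),('plate',[(182,114),(193,251),(550,245)],.016),('guide',[(420,164),(420,209)],.028)]:
    a,p=tl(px,h); print(n,a.round(1).tolist(),p.round(4).tolist())
Q=dep([(280,200),(420,180),(485,178),(330,190)],d,K,D,W);print(Q.round(4))
```

```text
bar [[57.9, -1.0, 118.6], [-58.0, -0.1, 118.6]] [[0.5197, -0.0228, 0.108], [0.6332, 0.0003, 0.108]]
barL/R [[6.1, -7.4, 118.6], [6.1, 5.5, 118.6]] [[0.5717, -0.0192, 0.108], [0.5692, -0.0065, 0.108]]
jaw [[22.9, 47.6, 162.6], [-13.3, 49.1, 162.6]] [[0.5446, 0.0316, 0.064], [0.58, 0.04, 0.064]]
block [[-0.1, 79.9, 180.6], [0.2, 141.5, 180.6]] [[0.561, 0.0677, 0.046], [0.5489, 0.1281, 0.046]]
pad [[20.5, 187.2, 171.6], [-13.8, 192.4, 171.6]] [[0.5202, 0.169, 0.055], [0.5529, 0.1807, 0.055]]
plate [[72.5, -100.8, 210.6], [-77.9, -99.4, 210.5], [-73.1, 321.6, 210.7]] [[0.5245, -0.1236, 0.016], [0.6718, -0.0934, 0.016], [0.5862, 0.3189, 0.016]]
guide [[23.4, 142.9, 198.6], [-24.8, 148.1, 198.6]] [[0.5259, 0.125, 0.028], [0.5722, 0.1394, 0.028]]
[[ 0.57   -0.013   0.11  ]
 [ 0.5398  0.1221  0.0459]
 [ 0.5245  0.1903  0.0423]
 [ 0.5637  0.0334  0.063 ]]
```

>>> play_rows --rows '[{"dp": [0,-0.005,0.1],"yaw": 0},{"dp": [0,-0.005,0.2],"yaw": 0},{"dp": [0,-0.005,0.3],"yaw": 0},{"dp": [0,-0.005,0.4],"yaw": 0},{"dp": [0,-0.005,0.5],"yaw": 0},{"dp": [0,-0.005,0.6],"yaw": 0},{"dp": [0,-0.005,0.7],"yaw": 0},{"dp": [0,-0.005,0.8],"yaw": 0},{"dp": [0,-0.005,0.9],"yaw": 0},{"dp": [0,-0.005,1],"yaw": 0}]'

```text
t: 8.9
tcp_pos: [0.5766, -0.0115, 0.126]
eef_rot: [-180.0, -0.0, -168.9]
force: [0.0, -0.1, 0.1]
width: 1.0
gripper_force: 0.0
```

>>> play_rows --rows '[{"dp": [0,0,0.07],"yaw": 0},{"dp": [0,0,0.14],"yaw": 0},{"dp": [0,0,0.21],"yaw": 0},{"dp": [0,0,0.28],"yaw": 0},{"dp": [0,0,0.33],"yaw": 0},{"dp": [0,0,0.36],"yaw": 0},{"dp": [0,0,0.375],"yaw": 0},{"dp": [0,0,0.375],"yaw": 0},{"dp": [0,0,0.375],"yaw": 0},{"dp": [0,0,0.375],"yaw": 0}]'

```text
t: 10.15
tcp_pos: [0.5767, -0.0115, 0.0894]
eef_rot: [-180.0, 0.0, -168.9]
force: [0.2, 0.3, 0.3]
width: 1.001
gripper_force: 0.0
```

>>> play_rows --rows '[{"dp": [0,0,0],"yaw": 0},{"dp": [0,0,0],"yaw": 0},{"dp": [0,0,0],"yaw": 0},{"dp": [0,0,0],"yaw": 0},{"dp": [0,0,0],"yaw": 0},{"dp": [0,0,0],"yaw": 0},{"dp": [0,0,0],"yaw": 0},{"dp": [0,0,0],"yaw": 0},{"dp": [0,0,0],"yaw": 0},{"dp": [0,0,0],"yaw": 0}]' --claw 0 --newtons 40

```text
t: 11.4
tcp_pos: [0.5766, -0.0114, 0.0891]
eef_rot: [180.0, -0.0, -168.9]
force: [0.7, 0.3, 0.3]
width: 0.146
gripper_force: 40.0
```

>>> play_rows --rows '[{"dp": [0,0,-0.02],"yaw": 0},{"dp": [0,0,-0.04],"yaw": 0},{"dp": [0,0,-0.06],"yaw": 0},{"dp": [0,0,-0.08],"yaw": 0},{"dp": [0,0,-0.1],"yaw": 0},{"dp": [0,0,-0.12],"yaw": 0},{"dp": [0,0,-0.135],"yaw": 0},{"dp": [0,0,-0.135],"yaw": 0},{"dp": [0,0,-0.135],"yaw": 0},{"dp": [0,0,-0.135],"yaw": 0}]'

```text
t: 12.65
tcp_pos: [0.5765, -0.0114, 0.1025]
eef_rot: [180.0, -0.0, -168.9]
force: [3.3, 0.0, -8.8]
width: 0.145
gripper_force: 40.0
```

>>> play_rows --rows '[{"dp": [0,0.03,0],"yaw": 0},{"dp": [0,0.06,0],"yaw": 0},{"dp": [0,0.09,0],"yaw": 0},{"dp": [0,0.12,0],"yaw": 0},{"dp": [0,0.15,0],"yaw": 0},{"dp": [0,0.18,0],"yaw": 0},{"dp": [0,0.21,0],"yaw": 0},{"dp": [0,0.24,0],"yaw": 0},{"dp": [0,0.27,0],"yaw": 0},{"dp": [0,0.3,0],"yaw": 0}]'

```text
t: 13.9
tcp_pos: [0.5705, 0.0182, 0.1026]
eef_rot: [180.0, -0.0, -168.9]
force: [1.5, -2.1, -9.0]
width: 0.146
gripper_force: 40.0
```

Run:
```python
from h import *
s=arm.get_state(); print(s['t'],s['tcp_pos'],s['eef_rot'],s['force'])
im,d,K,D,W=cam('wrist'); np.savez('w2.npz',im=im,d=d,K=K,D=D,W=W); cv2.imwrite('pics/w2.png',im)
```

```text
13.9 [0.57053033 0.01818786 0.10256639] [ 1.79993984e+02 -3.08868632e-02 -1.68872548e+02] [ 1.52537251 -2.13816798 -8.99163908]
```

View pics/w2.png

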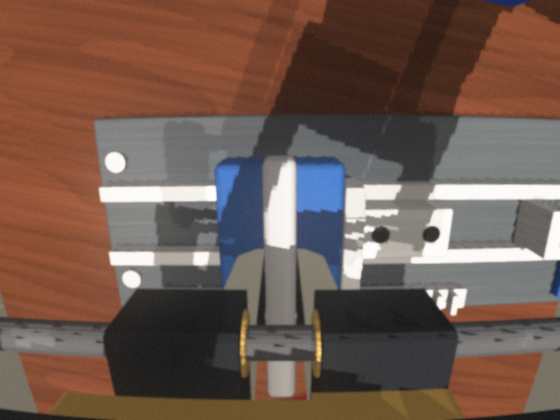

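The bar is up. The jaw is just meeting the block at column 365, the pad face is ahead at about columns 520-558, and the pawl is clear of the teeth. I'll continue along the slide.

>>> play_rows --rows '[{"dp": [0,0.03,0],"yaw": 0},{"dp": [0,0.06,0],"yaw": 0},{"dp": [0,0.09,0],"yaw": 0},{"dp": [0,0.12,0],"yaw": 0},{"dp": [0,0.15,0],"yaw": 0},{"dp": [0,0.18,0],"yaw": 0},{"dp": [0,0.21,0],"yaw": 0},{"dp": [0,0.24,0],"yaw": 0},{"dp": [0,0.27,0],"yaw": 0},{"dp": [0,0.3,0],"yaw": 0}]'

```text
t: 15.2
tcp_pos: [0.5646, 0.0476, 0.1025]
eef_rot: [180.0, -0.1, -168.9]
force: [-2.8, -3.8, -8.0]
width: 0.149
gripper_force: 40.0
```

>>> play_rows --rows '[{"dp": [0,0.02,0],"yaw": 0},{"dp": [0,0.04,0],"yaw": 0},{"dp": [0,0.06,0],"yaw": 0},{"dp": [0,0.08,0],"yaw": 0},{"dp": [0,0.1,0],"yaw": 0},{"dp": [0,0.12,0],"yaw": 0},{"dp": [0,0.14,0],"yaw": 0},{"dp": [0,0.16,0],"yaw": 0},{"dp": [0,0.18,0],"yaw": 0},{"dp": [0,0.2,0],"yaw": 0}]'

```text
t: 16.45
tcp_pos: [0.5606, 0.0672, 0.1025]
eef_rot: [180.0, -0.1, -168.9]
force: [-3.2, -4.2, -8.4]
width: 0.151
gripper_force: 40.0
```

Run:
```python
from h import *
s=arm.get_state(); print(s['t'],s['tcp_pos'],s['eef_rot'],s['force'])
im,d,K,D,W=cam('wrist'); np.savez('w3.npz',im=im,d=d,K=K,D=D,W=W); cv2.imwrite('pics/w3.png',im)
```

```text
16.45 [0.56058047 0.06716584 0.10245102] [ 1.79986141e+02 -6.72982769e-02 -1.68874919e+02] [-3.24505965 -4.18205535 -8.4079898 ]
```

View pics/w3.png

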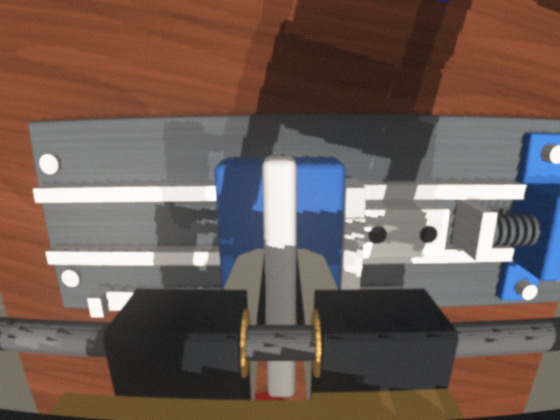

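The jaw now pushes the block (columns 362-447). The pad face is still about 10-16 mm ahead, from column 455 at its base to 480 at its top. I'll go slowly from here.

>>> play_rows --rows '[{"dp": [0.003,0.01,0],"yaw": 0},{"dp": [0.003,0.02,0],"yaw": 0},{"dp": [0.003,0.03,0],"yaw": 0},{"dp": [0.003,0.04,0],"yaw": 0},{"dp": [0.003,0.05,0],"yaw": 0},{"dp": [0.003,0.06,0],"yaw": 0},{"dp": [0.003,0.07,0],"yaw": 0},{"dp": [0.003,0.08,0],"yaw": 0},{"dp": [0.003,0.09,0],"yaw": 0},{"dp": [0.003,0.1,0],"yaw": 0}]'

```text
t: 17.75
tcp_pos: [0.5586, 0.0768, 0.1026]
eef_rot: [180.0, -0.0, -168.9]
force: [-3.6, -2.7, -8.2]
width: 0.149
gripper_force: 40.0
```

>>> play_rows --rows '[{"dp": [0,0.005,0],"yaw": 0},{"dp": [0,0.01,0],"yaw": 0},{"dp": [0,0.015,0],"yaw": 0},{"dp": [0,0.02,0],"yaw": 0},{"dp": [0,0.025,0],"yaw": 0},{"dp": [0,0.03,0],"yaw": 0},{"dp": [0,0.035,0],"yaw": 0},{"dp": [0,0.04,0],"yaw": 0},{"dp": [0,0.045,0],"yaw": 0},{"dp": [0,0.05,0],"yaw": 0}]'

```text
t: 19.0
tcp_pos: [0.5576, 0.0818, 0.1025]
eef_rot: [180.0, -0.0, -168.9]
force: [-4.3, -3.5, -8.3]
width: 0.152
gripper_force: 40.0
```

>>> play_rows --rows '[{"dp": [0,0.005,0],"yaw": 0},{"dp": [0,0.01,0],"yaw": 0},{"dp": [0,0.015,0],"yaw": 0},{"dp": [0,0.02,0],"yaw": 0},{"dp": [0,0.025,0],"yaw": 0},{"dp": [0,0.03,0],"yaw": 0},{"dp": [0,0.035,0],"yaw": 0},{"dp": [0,0.04,0],"yaw": 0},{"dp": [0,0.045,0],"yaw": 0},{"dp": [0,0.05,0],"yaw": 0}]'

```text
t: 20.25
tcp_pos: [0.5569, 0.0855, 0.1026]
eef_rot: [-179.9, -0.0, -168.9]
force: [-3.6, -8.2, -8.4]
width: 0.145
gripper_force: 40.0
```

>>> play_rows --rows '[{"dp": [0,0.005,0],"yaw": 0},{"dp": [0,0.01,0],"yaw": 0},{"dp": [0,0.015,0],"yaw": 0},{"dp": [0,0.02,0],"yaw": 0},{"dp": [0,0.025,0],"yaw": 0},{"dp": [0,0.03,0],"yaw": 0},{"dp": [0,0.035,0],"yaw": 0},{"dp": [0,0.04,0],"yaw": 0},{"dp": [0,0.045,0],"yaw": 0},{"dp": [0,0.05,0],"yaw": 0}]'

```text
t: 21.5
tcp_pos: [0.5561, 0.0895, 0.1026]
eef_rot: [-179.8, -0.1, -168.9]
force: [-3.3, -11.3, -9.3]
width: 0.148
gripper_force: 40.0
```

>>> play_rows --rows '[{"dp": [0,0.005,0],"yaw": 0},{"dp": [0,0.01,0],"yaw": 0},{"dp": [0,0.015,0],"yaw": 0},{"dp": [0,0.02,0],"yaw": 0},{"dp": [0,0.025,0],"yaw": 0},{"dp": [0,0.03,0],"yaw": 0},{"dp": [0,0.035,0],"yaw": 0},{"dp": [0,0.04,0],"yaw": 0},{"dp": [0,0.045,0],"yaw": 0},{"dp": [0,0.05,0],"yaw": 0}]'

```text
t: 22.75
tcp_pos: [0.5552, 0.0935, 0.1026]
eef_rot: [-179.8, -0.1, -168.9]
force: [-3.5, -14.1, -8.9]
width: 0.148
gripper_force: 40.0
```

Run:
```python
from h import *
s=arm.get_state(); print(s['t'],s['tcp_pos'],s['eef_rot'],s['force'])
im,d,K,D,W=cam('wrist'); np.savez('w4.npz',im=im,d=d,K=K,D=D,W=W); cv2.imwrite('pics/w4.png',im)
im,d,K,D,W=cam('top'); np.savez('t4.npz',im=im,d=d,K=K,D=D,W=W)
# sharp zoom of the rack in wrist image 1
z=np.load('w1.npz')['im'][215:265,195:455]; cv2.imwrite('pics/rack.png',cv2.resize(z,None,fx=3,fy=3,interpolation=cv2.INTER_CUBIC))
```

```text
22.75 [0.55521572 0.09354058 0.10263154] [-1.79751904e+02 -6.41338418e-02 -1.68874720e+02] [ -3.45262925 -14.08909664  -8.8881651 ]
```

View pics/rack.png

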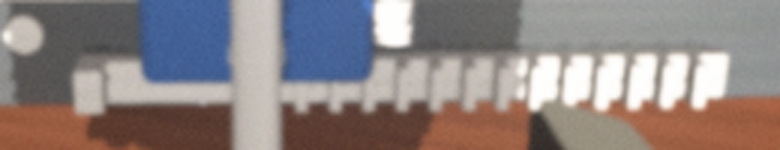

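Run:
```python
from h import *
def edges(im,r0,r1,c0,c1,th=12):
    g=cv2.cvtColor(im,cv2.COLOR_BGR2GRAY)[r0:r1,c0:c1].astype(float).mean(0); dg=np.gradient(g); out=[]
    for i in range(1,len(dg)-1):
        if abs(dg[i])>th and abs(dg[i])>=abs(dg[i-1]) and abs(dg[i])>abs(dg[i+1]):
            a,b,c=abs(dg[i-1]),abs(dg[i]),abs(dg[i+1]); out.append((round(c0+i+.5*(a-c)/(a-2*b+c),2),round(dg[i])))
    return out
def ty(f,px,h,Tt):
    z=np.load(f); p=onz(px,h,z['K'],z['D'],z['W']); return ((p-Tt[0])@np.array([-np.cos(np.radians(78.9))*1,np.sin(np.radians(78.9)),0]))*1000
T1=np.array([0.57636,-0.01093,0]); 
im=np.load('w1.npz')['im']
e=edges(im,236,239,290,445,6); print('teeth',e)
x=[(a,237.5) for a,s in e if s<0]; print('right edges tool-y',ty('w1.npz',x,.034,[T1]).round(1))
e=edges(im,205,225,262,298,6); print('bar',e, ty('w1.npz',[(a,215) for a,s in e],.108,[T1]).round(1))
for f,T in(('w2.npz',[.57053,.01819,0]),('w3.npz',[.56058,.06717,0]),('w4.npz',[.55522,.09354,0])):
    im=np.load(f)['im']; e=edges(im,190,220,255,305,8); print(f,e,ty(f,[(a,205) for a,s in e],.1215,[np.array(T)]).round(1))
    print('  left plate edge',(ee:=edges(im,150,170,15,130,8)[:2]),ty(f,[(ee[0][0],160)],.016,[np.array(T)]).round(1) if ee else '')
```

```text
teeth [(np.float64(318.92), 34), (np.float64(326.02), -21), (np.float64(330.19), 15), (np.float64(337.01), -21), (np.float64(341.75), 16), (np.float64(347.89), -22), (np.float64(352.9), 13), (np.float64(358.78), -22), (np.float64(364.2), 13), (np.float64(366.99), 21), (np.float64(370.12), -36), (np.float64(372.89), 25), (np.float64(380.94), -42), (np.float64(383.29), 28), (np.float64(391.8), -42), (np.float64(394.36), 28), (np.float64(402.6), -41), (np.float64(405.22), 37), (np.float64(413.14), -48), (np.float64(415.97), 40), (np.float64(423.84), -50), (np.float64(426.73), 38), (np.float64(437.16), -42)]
right edges tool-y [ 47.9  59.6  71.2  82.9  95.1 106.8 118.5 130.3 141.9 153.8 168.7]
bar [(np.float64(271.69), 25), (np.float64(287.87), -32)] [-7.6  5.7]
w2.npz [(np.float64(263.02), 22), (np.float64(268.86), 20), (np.float64(295.22), -31)] [-7.7 -5.3  5.4]
  left plate edge [(np.float64(98.36), 8), (np.float64(105.24), 25)] [-129.9]
w3.npz [(np.float64(263.47), 29), (np.float64(295.13), -32)] [-7.5  5.4]
  left plate edge [(np.float64(39.33), 25), (np.float64(57.26), -26)] [-175.5]
w4.npz [(np.float64(263.1), 30), (np.float64(294.81), -31)] [-7.6  5.3]
  left plate edge [(np.float64(24.66), -26), (np.float64(28.72), 8)] [-188.6]
```

View pics/w4.png

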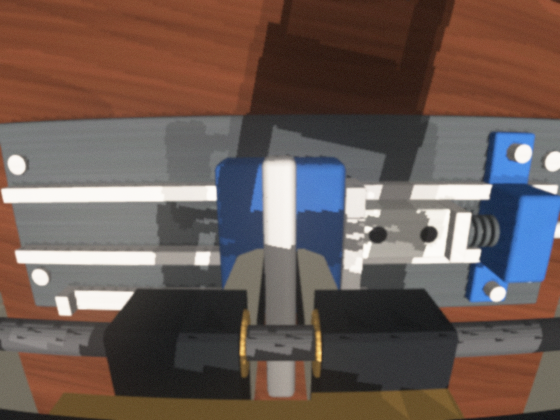

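The bar, block and pad are in line: the block (362-447) touches the pad at about column 450. I'll check where the pawl stands over the teeth from the scene camera.

Run:
```python
from h import *
s=arm.get_state(); print(s['t'],s['tcp_pos'],s['force'])
im,d,K,D,W=cam('scene'); np.savez('s4.npz',im=im,d=d,K=K,D=D,W=W)
c=im[180:300,240:350]; a=cv2.resize(c,None,fx=5,fy=5,interpolation=cv2.INTER_CUBIC)
c0=cv2.imread('pics/scene0.png')[180:300,290:340]; b=cv2.resize(c0,None,fx=5,fy=5,interpolation=cv2.INTER_CUBIC)
cv2.imwrite('pics/s4.png',np.hstack([a,b]))
```

```text
22.85 [0.55520131 0.09360417 0.10266593] [ -3.40792035 -14.4187446   -8.53371719]
```

View pics/s4.png

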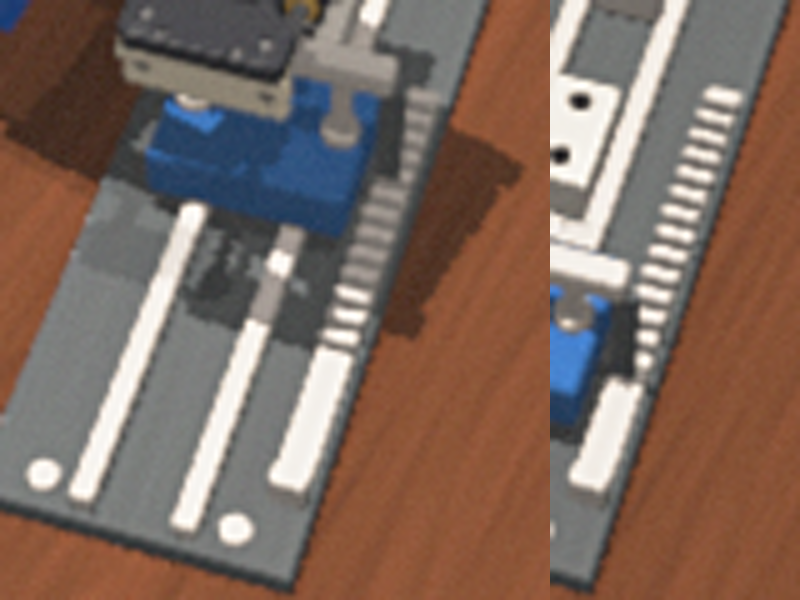

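>>> play_rows --rows '[{"dp": [0,0.005,0],"yaw": 0},{"dp": [0,0.01,0],"yaw": 0},{"dp": [0,0.015,0],"yaw": 0},{"dp": [0,0.015,0],"yaw": 0},{"dp": [0,0.015,0],"yaw": 0},{"dp": [0,0.015,0],"yaw": 0},{"dp": [0,0.015,0],"yaw": 0},{"dp": [0,0.015,0],"yaw": 0},{"dp": [0,0.015,0],"yaw": 0},{"dp": [0,0.015,0],"yaw": 0}]'

```text
t: 24.15
tcp_pos: [0.555, 0.0948, 0.1026]
eef_rot: [-179.7, -0.1, -168.9]
force: [-3.4, -16.3, -7.5]
width: 0.145
gripper_force: 40.0
```

>>> play_rows --rows '[{"dp": [0,0,0.01],"yaw": 0},{"dp": [0,0,0.02],"yaw": 0},{"dp": [0,0,0.03],"yaw": 0},{"dp": [0,0,0.04],"yaw": 0},{"dp": [0,0,0.05],"yaw": 0},{"dp": [0,0,0.06],"yaw": 0},{"dp": [0,0,0.065],"yaw": 0},{"dp": [0,0,0.065],"yaw": 0},{"dp": [0,0,0.065],"yaw": 0},{"dp": [0,0,0.065],"yaw": 0}]'

```text
t: 25.4
tcp_pos: [0.555, 0.0948, 0.0969]
eef_rot: [-179.7, -0.0, -168.9]
force: [-4.7, -15.4, -3.5]
width: 0.149
gripper_force: 40.0
```

The pawl is resting on a tooth top (lift about 8 mm), which agrees with the tooth positions I measured. The next notch is about 5.6 mm ahead and would hold the block at about 12 N. I'll raise the bar again, move on and lower it there.

>>> play_rows --rows '[{"dp": [0,0,-0.02],"yaw": 0},{"dp": [0,0,-0.04],"yaw": 0},{"dp": [0,0,-0.06],"yaw": 0},{"dp": [0,0.005,-0.065],"yaw": 0},{"dp": [0,0.015,-0.065],"yaw": 0},{"dp": [0,0.025,-0.065],"yaw": 0},{"dp": [0,0.035,-0.065],"yaw": 0},{"dp": [0,0.045,-0.065],"yaw": 0},{"dp": [0,0.05,-0.065],"yaw": 0},{"dp": [0,0.05,-0.065],"yaw": 0}]'

```text
t: 26.65
tcp_pos: [0.5541, 0.0989, 0.1027]
eef_rot: [-179.7, -0.1, -168.9]
force: [-3.6, -18.0, -9.4]
width: 0.147
gripper_force: 40.0
```

>>> play_rows --rows '[{"dp": [0,0.005,0],"yaw": 0},{"dp": [0,0.01,0],"yaw": 0},{"dp": [0,0.015,0],"yaw": 0},{"dp": [0,0.015,0],"yaw": 0},{"dp": [0,0.015,0.015],"yaw": 0},{"dp": [0,0.015,0.03],"yaw": 0},{"dp": [0,0.015,0.045],"yaw": 0},{"dp": [0,0.015,0.06],"yaw": 0},{"dp": [0,0.015,0.07],"yaw": 0},{"dp": [0,0.015,0.07],"yaw": 0}]'

```text
t: 27.9
tcp_pos: [0.5539, 0.1001, 0.097]
eef_rot: [-179.6, -0.0, -168.9]
force: [-6.6, -19.6, -0.3]
width: 0.145
gripper_force: 40.0
```

It is on a tooth again at travel 113.6 mm, as at 108.2, so the 3 mm notch window lies between them, around 111 mm, or past 115. I'll lift slightly, back off to about 111 and lower.

>>> play_rows --rows '[{"dp": [0,0,-0.02],"yaw": 0},{"dp": [0,0,-0.03],"yaw": 0},{"dp": [0,-0.01,-0.03],"yaw": 0},{"dp": [0,-0.02,-0.03],"yaw": 0},{"dp": [0,-0.03,-0.03],"yaw": 0},{"dp": [0,-0.03,-0.03],"yaw": 0},{"dp": [0,-0.03,-0.01],"yaw": 0},{"dp": [0,-0.03,0.005],"yaw": 0},{"dp": [0,-0.03,0.015],"yaw": 0},{"dp": [0,-0.03,0.015],"yaw": 0}]'

```text
t: 29.15
tcp_pos: [0.554, 0.0995, 0.0967]
eef_rot: [-179.8, 0.0, -168.9]
force: [-10.8, -11.0, 10.0]
width: 0.15
gripper_force: 40.0
```

>>> play_rows --rows '[{"dp": [0,0,-0.02],"yaw": 0},{"dp": [0,0,-0.04],"yaw": 0},{"dp": [0,0,-0.045],"yaw": 0},{"dp": [0,0,-0.045],"yaw": 0},{"dp": [0,0,-0.045],"yaw": 0},{"dp": [0,0,-0.045],"yaw": 0},{"dp": [0,0,-0.045],"yaw": 0},{"dp": [0,0,-0.045],"yaw": 0},{"dp": [0,0,-0.045],"yaw": 0},{"dp": [0,0,-0.045],"yaw": 0}]'

```text
t: 30.4
tcp_pos: [0.554, 0.0995, 0.0987]
eef_rot: [-179.8, -0.1, -168.9]
force: [-3.5, -9.8, -8.2]
width: 0.148
gripper_force: 40.0
```

Run:
```python
from h import *
s=arm.get_state(); print(s['t'],s['tcp_pos'],s['force'])
im,d,K,D,W=cam('scene'); np.savez('s5.npz',im=im,d=d,K=K,D=D,W=W)
c=im[185:225,285:345]; g=cv2.resize(c,None,fx=12,fy=12,interpolation=cv2.INTER_CUBIC)
g=(255*(g/255.)**0.5).astype(np.uint8); cv2.imwrite('pics/s5.png',g)
```

```text
30.4 [0.55400206 0.09951949 0.09865698] [-3.48289681 -9.7790817  -8.18452967]
```

View pics/s5.png

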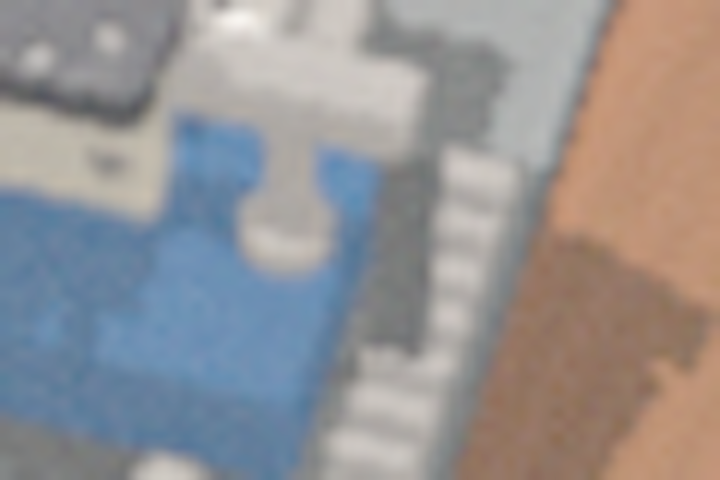

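The zoom shows the dark pawl blade with its lower edge at about crop (395,347), just above the tooth tops, which have bright centres every 48 px or so. I'll measure the two against each other.

Run:
```python
from h import *
z=np.load('s5.npz'); im,d,K,D,W=[z[k] for k in('im','d','K','D','W')]
f=np.array([np.cos(np.radians(101.2)),np.sin(np.radians(101.2)),0]); l=np.array([f[1],-f[0],0]) # l = -y fixture side
bar=np.array([.5540,.0995,0])
g=cv2.GaussianBlur(cv2.cvtColor(im,cv2.COLOR_BGR2GRAY),(0,0),.6).astype(np.float32)
c=np.array(arm.get_calibration('scene')['camera_from_world'])
sv=np.arange(-140,60,.5)/1000.
def prof(lat,zz):
    P=bar+np.outer(sv,f)+lat*l; P[:,2]=zz
    q=P@c[:3,:3].T+c[:3,3]; q=q*[1,-1,-1]; px=cv2.projectPoints(q,np.zeros(3),np.zeros(3),K,D)[0].reshape(-1,2).astype(np.float32)
    return cv2.remap(g,px[:,:1],px[:,1:],cv2.INTER_LINEAR).ravel()
for lat in(.058,.062,.066,.069):
    p=prof(lat,.034); i=[k for k in range(2,len(p)-2) if p[k]==p[k-2:k+3].max() and p[k]>p[max(0,k-12):k+12].mean()+4]
    print(lat,'tops at',[(sv[k]*1000,int(p[k])) for k in i])
pt=np.array([285,185])+np.array([(395,347),(365,340),(425,350)])/12-.46
for zz in(.0345,.0355): print('pawl edge',[( (q-bar)@f*1000, (q-bar)@l*1000) for q in onz(pt,zz,K,D,W)])
```

```text
0.058 tops at [(np.float64(-123.0), 172), (np.float64(-114.0), 175), (np.float64(-108.5), 169), (np.float64(-97.0), 177), (np.float64(-85.5), 120), (np.float64(-71.0), 137), (np.float64(-62.0), 167), (np.float64(-50.5), 120), (np.float64(-36.0), 117), (np.float64(-23.5), 126), (np.float64(-14.0), 115), (np.float64(-5.0), 102), (np.float64(51.0), 93)]
0.062 tops at [(np.float64(-110.0), 242), (np.float64(-96.0), 223), (np.float64(-84.5), 205), (np.float64(-72.5), 226), (np.float64(-61.0), 205), (np.float64(-49.0), 146), (np.float64(-37.0), 147), (np.float64(-25.0), 146), (np.float64(-13.0), 144), (np.float64(36.5), 105), (np.float64(49.5), 140)]
0.066 tops at [(np.float64(-111.0), 242), (np.float64(-97.0), 234), (np.float64(-85.0), 224), (np.float64(-71.5), 232), (np.float64(-62.0), 173), (np.float64(-48.0), 149), (np.float64(-36.0), 148), (np.float64(-24.0), 145), (np.float64(-12.0), 145), (np.float64(22.5), 124), (np.float64(35.0), 139), (np.float64(48.0), 152)]
0.069 tops at [(np.float64(-110.5), 242), (np.float64(-96.0), 237), (np.float64(-85.0), 234), (np.float64(-73.0), 228), (np.float64(-61.5), 167), (np.float64(-48.0), 145), (np.float64(-35.5), 144), (np.float64(-23.5), 142), (np.float64(-12.0), 144), (np.float64(-1.5), 128), (np.float64(11.0), 129), (np.float64(23.5), 144), (np.float64(36.0), 142), (np.float64(49.0), 150)]
pawl edge [(np.float64(0.6369635270116412), np.float64(62.4167735272342)), (np.float64(0.4483950981707329), np.float64(56.243618097762656)), (np.float64(1.7716600502078514), np.float64(68.3113822330449))]
pawl edge [(np.float64(-0.07067061640277021), np.float64(62.567069767228006)), (np.float64(-0.2590456957606601), np.float64(56.40024401032366)), (np.float64(1.0628624406313198), np.float64(68.4556344096024))]
```

The pawl centre is about 3 mm past a tooth centre, so the notch is about 2.5-3 mm ahead, at travel of about 115.5-116 mm. That should hold the block at about 13 N. I'll ease forward with the bar clear, then lower it.

>>> play_rows --rows '[{"dp": [0,0.008,-0.01],"yaw": 0},{"dp": [0,0.016,-0.01],"yaw": 0},{"dp": [0,0.024,-0.01],"yaw": 0},{"dp": [0,0.03,-0.01],"yaw": 0},{"dp": [0,0.035,-0.01],"yaw": 0},{"dp": [0,0.04,-0.01],"yaw": 0},{"dp": [0,0.045,-0.01],"yaw": 0},{"dp": [0,0.05,-0.01],"yaw": 0},{"dp": [0,0.05,-0.01],"yaw": 0},{"dp": [0,0.05,-0.01],"yaw": 0}]'

```text
t: 31.7
tcp_pos: [0.5536, 0.1017, 0.0998]
eef_rot: [-179.6, -0.1, -168.9]
force: [-2.9, -20.8, -7.4]
width: 0.147
gripper_force: 40.0
```

>>> play_rows --rows '[{"dp": [0,0,0.01],"yaw": 0},{"dp": [0,0,0.02],"yaw": 0},{"dp": [0,0,0.03],"yaw": 0},{"dp": [0,0,0.035],"yaw": 0},{"dp": [0,0,0.04],"yaw": 0},{"dp": [0,0,0.045],"yaw": 0},{"dp": [0,0,0.045],"yaw": 0},{"dp": [0,0,0.045],"yaw": 0},{"dp": [0,0,0.045],"yaw": 0},{"dp": [0,0,0.045],"yaw": 0}]'

```text
t: 32.95
tcp_pos: [0.5536, 0.1017, 0.0967]
eef_rot: [-179.6, -0.0, -168.9]
force: [-6.8, -20.8, 2.0]
width: 0.149
gripper_force: 40.0
```

Still on the tooth, so the notch centre must be at about 117. I'll drag very slowly with the pawl resting lightly, so it drops in as soon as it passes the tooth edge.

>>> play_rows --rows '[{"dp": [0,0,-0.005],"yaw": 0},{"dp": [0,0.002,-0.005],"yaw": 0},{"dp": [0,0.004,-0.005],"yaw": 0},{"dp": [0,0.006,-0.005],"yaw": 0},{"dp": [0,0.008,-0.005],"yaw": 0},{"dp": [0,0.01,-0.005],"yaw": 0},{"dp": [0,0.01,-0.005],"yaw": 0},{"dp": [0,0.01,-0.005],"yaw": 0},{"dp": [0,0.01,-0.005],"yaw": 0},{"dp": [0,0.01,-0.005],"yaw": 0}]'

```text
t: 34.2
tcp_pos: [0.5536, 0.1019, 0.0968]
eef_rot: [-179.5, -0.0, -168.9]
force: [-5.7, -23.1, -0.9]
width: 0.146
gripper_force: 40.0
```

>>> play_rows --rows '[{"dp": [0,0,-0.015],"yaw": 0},{"dp": [0,0,-0.03],"yaw": 0},{"dp": [0,0.002,-0.03],"yaw": 0},{"dp": [0,0.004,-0.03],"yaw": 0},{"dp": [0,0.005,-0.03],"yaw": 0},{"dp": [0,0.005,-0.03],"yaw": 0},{"dp": [0,0.005,-0.02],"yaw": 0},{"dp": [0,0.005,-0.01],"yaw": 0},{"dp": [0,0.005,0],"yaw": 0},{"dp": [0,0.005,0],"yaw": 0}]'

```text
t: 35.45
tcp_pos: [0.5533, 0.1029, 0.0958]
eef_rot: [-179.6, -0.1, -168.9]
force: [-3.0, -20.7, -7.4]
width: 0.149
gripper_force: 40.0
```

The pawl is in the gap: lift is 6.7 mm with the full spring load still on the arm. I'll lower it fully, then ease off the push so the pawl settles gently against its tooth.

>>> play_rows --rows '[{"dp": [0,0,0.01],"yaw": 0},{"dp": [0,0,0.02],"yaw": 0},{"dp": [0,0,0.03],"yaw": 0},{"dp": [0,0,0.04],"yaw": 0},{"dp": [0,0,0.05],"yaw": 0},{"dp": [0,0,0.06],"yaw": 0},{"dp": [0,0,0.065],"yaw": 0},{"dp": [0,0,0.065],"yaw": 0},{"dp": [0,0,0.065],"yaw": 0},{"dp": [0,0,0.065],"yaw": 0}]'

```text
t: 36.7
tcp_pos: [0.5533, 0.1029, 0.0894]
eef_rot: [-179.6, -0.1, -168.9]
force: [-3.5, -21.6, -7.3]
width: 0.149
gripper_force: 40.0
```

>>> play_rows --rows '[{"dp": [0,-0.005,0],"yaw": 0},{"dp": [0,-0.01,0],"yaw": 0},{"dp": [0,-0.015,0],"yaw": 0},{"dp": [0,-0.02,0],"yaw": 0},{"dp": [0,-0.025,0],"yaw": 0},{"dp": [0,-0.03,0],"yaw": 0},{"dp": [0,-0.035,0],"yaw": 0},{"dp": [0,-0.04,0],"yaw": 0},{"dp": [0,-0.045,0],"yaw": 0},{"dp": [0,-0.045,0],"yaw": 0}]'

```text
t: 37.95
tcp_pos: [0.5534, 0.1026, 0.0894]
eef_rot: [-180.0, -0.1, -168.9]
force: [-4.4, -7.5, -6.3]
width: 0.15
gripper_force: 40.0
```

>>> play_rows --rows '[{"dp": [0,-0.005,0.002],"yaw": 0},{"dp": [0,-0.01,0.004],"yaw": 0},{"dp": [0,-0.015,0.005],"yaw": 0},{"dp": [0,-0.015,0.005],"yaw": 0},{"dp": [0,-0.015,0.005],"yaw": 0},{"dp": [0,-0.015,0.005],"yaw": 0},{"dp": [0,-0.015,0.005],"yaw": 0},{"dp": [0,-0.015,0.005],"yaw": 0},{"dp": [0,-0.015,0.005],"yaw": 0},{"dp": [0,-0.015,0.005],"yaw": 0}]'

```text
t: 39.2
tcp_pos: [0.5534, 0.1024, 0.0893]
eef_rot: [180.0, -0.0, -168.9]
force: [-5.2, -1.8, -1.9]
width: 0.142
gripper_force: 40.0
```

>>> play_rows --rows '[{"dp": [0,0,0],"yaw": 0},{"dp": [0,0,0],"yaw": 0},{"dp": [0,0,0],"yaw": 0},{"dp": [0,0,0],"yaw": 0},{"dp": [0,0,0],"yaw": 0},{"dp": [0,0,0],"yaw": 0},{"dp": [0,0,0],"yaw": 0},{"dp": [0,0,0],"yaw": 0},{"dp": [0,0,0],"yaw": 0},{"dp": [0,0,0],"yaw": 0}]' --claw 0.6

```text
t: 40.45
tcp_pos: [0.554, 0.1018, 0.0887]
eef_rot: [-180.0, 0.0, -168.9]
force: [0.8, 0.9, 0.3]
width: 0.597
gripper_force: 0.0
```

>>> play_rows --rows '[{"dp": [0,0,-0.03],"yaw": 0},{"dp": [0,0,-0.1],"yaw": 0},{"dp": [0,0,-0.2],"yaw": 0},{"dp": [0,0,-0.3],"yaw": 0},{"dp": [0,0,-0.4],"yaw": 0},{"dp": [0,0,-0.5],"yaw": 0},{"dp": [0,0,-0.6],"yaw": 0},{"dp": [0,0,-0.7],"yaw": 0},{"dp": [0,0,-0.8],"yaw": 0},{"dp": [0,0,-0.9],"yaw": 0}]'

```text
t: 41.7
tcp_pos: [0.554, 0.1018, 0.1793]
eef_rot: [-180.0, -0.0, -168.9]
force: [0.3, -0.8, -0.4]
width: 0.598
gripper_force: 0.0
```

Run:
```python
from h import *
s=arm.get_state(); print(s['t'],s['tcp_pos'],s['force'])
im,d,K,D,W=cam('wrist'); cv2.imwrite('pics/w6.png',im)
print('bar top z', [dep([(u,v)],d,K,D,W).round(4).tolist() for u,v in((280,190),(280,210),(280,170))])
```

```text
41.7 [0.55402029 0.10178966 0.17931775] [ 0.31010285 -0.75530022 -0.35689489]
bar top z [[[0.5293, 0.0961, 0.1075]], [[0.5424, 0.0987, 0.1093]], [[0.516, 0.0935, 0.1079]]]
```

View pics/w6.png

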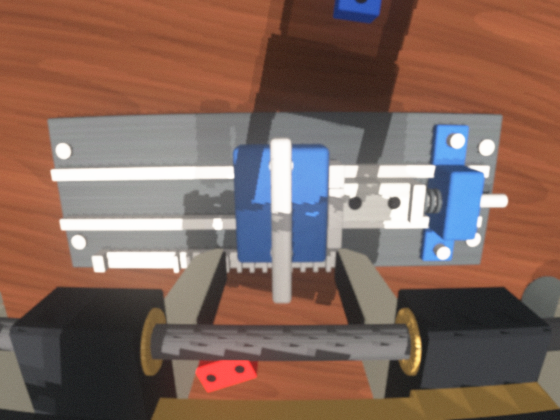

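The bar top is back at about 0.108 m, which is fully down, and the block is clamped between jaw and pad at columns 343-410. The gripper is clear of everything.

```bash
python3 -c "
from bench import arm
print(arm.hand_in())"
```

```text
the job is handed in; nothing more can be done
None
```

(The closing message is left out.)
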